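Ready the cool case for a home visit

TASK

Get the blue cool case ready for a home visit: swing the red locking lever out of the way, drop the black-and-yellow battery pack upright into the case's grey dock, press it down fully home and swing the lever shut across it. Pack the white cartridge and all the amber jars and orange bottles that are there into the case's open compartment, in any order, each standing upright flat on its floor. Leave the scanner, tape roll, steel bowl and green bottle where they stand.

Things in the scene. Friction and masses are not known exactly. Their poses are not given: they have to be found in the camera images.
- case: Fixed blue cool case. Origin: on the table under the centre of its open compartment; z up; the grey battery dock is on its -y side. Compartment inside: 132 mm (x) by 200 mm (y), walls 8 mm thick, tops 75 mm above the table, white floor 12 mm above the table. If all things are there, they fit only with the cartridge along x, taking one row, and jars and bottles two to a row.
- case_in (a point): Centre of the compartment's floor, 12 mm above the table; axes as the case's.
- dock_mouth (a point): Centre of the dock's rectangular pocket at rim height (75 mm above the table), 150 mm to -y of the case's origin; axes as the case's. Pocket inside 114 mm (x) by 64 mm (y), walls 10 mm. At its bottom a copper contact seat, its top 51 mm below the rim when up, 59 mm when pressed down.
- seat (a joint): Contact seat in the dock, m: 0 = up (the start), 0.008 = fully down. Stiff: the battery's weight alone does not move it, about 7 N more is needed (push down on the battery); it stays where it is left. With the battery fully home its black body stands 3 mm above the rim; not pressed, 11 mm, and it blocks the lever.
- lever (a joint): Red locking lever, rad: 0 = shut, along the case's +y over the battery's shoulder on the -x side of its fin; grows to 1.6 = open, along the case's -x (opens counter-clockwise from above). Starts 0.05 to 0.55, in the battery's way; pocket clear from about 1.2. Light friction (1.3 N at the post), stays put. Bar 18 mm wide, underside 81 mm, top 91 mm above the table.
- lever_hinge (a point): On the lever's vertical axis, 81 mm above the table, at 40 mm to -x and 205 mm to -y of the case's origin in the case's axes.
- lever_post (a point): Top of the lever's upright round black post, 14 mm diameter, 40 mm tall (91 to 131 mm above the table), 95 mm from the hinge axis. Pinch it from above or push it sideways.
- battery: Battery pack: black block 110 x 60 x 62 mm (x, y, z) with a yellow band and, on the middle of its top, a yellow fin to grip: 44 mm along x, 20 mm along y, 34 mm high (96 mm overall), 0.28-0.42 kg. Origin: centre of the underside, z up. Fits the dock either way round, its long side along the case's x.
- cartridge: White reagent cartridge: block 124 x 60 x 62 mm (x, y, z) with a green band and, on the middle of its top, a green fin to grip: 44 mm along x, 20 mm along y, 34 mm high (96 mm overall), 0.28 kg. Origin: centre of the underside, z up. May be absent.
- jar1: Round amber glass jar with a white paper label and a white cap: body 60 mm diameter, 62 mm high; cap 36 mm diameter, 34 mm high (96 mm overall), 0.17-0.31 kg. Origin: centre of the underside, z up along the jar. May be absent.
- jar2: Round amber glass jar with a white paper label and a white cap: body 60 mm diameter, 62 mm high; cap 36 mm diameter, 34 mm high (96 mm overall), 0.17-0.31 kg. Origin: centre of the underside, z up along the jar. May be absent.
- flask1: Square orange plastic bottle, body 60 x 60 mm and 62 mm high, with a square blue cap 30 x 30 mm, 34 mm high (96 mm overall), 0.15-0.29 kg. Origin: centre of the underside, z up, x and y square to its sides (cap and body sides are parallel). May be absent.
- flask2: Square orange plastic bottle, body 60 x 60 mm and 62 mm high, with a square blue cap 30 x 30 mm, 34 mm high (96 mm overall), 0.15-0.29 kg. Origin: centre of the underside, z up, x and y square to its sides (cap and body sides are parallel). May be absent.
- scanner: Bystander: white and blue hand-held scanner lying flat, 170 x 60 x 32 mm, long along its y; origin on the underside.
- sanitizer: Bystander: green bottle, 60 mm diameter, 120 mm tall; origin: centre of the underside.
- tape: Bystander: roll of white tape, 76 mm diameter, 25 mm high; origin: centre of the underside.
- dish: Bystander: small steel bowl, 90 mm diameter, 30 mm high; origin: centre of the underside.
Things that resemble listed ones, but are neither listed nor needed, are in the scene too. What is shaped like the flask1 but purple is not meant.

How it is judged:
By the outcome, as a careful person would: the job done as asked, in the order asked, and still so for the second after the job is handed in, with the robot touching nothing.
Of cartridge, jar1, jar2, flask1, flask2 only 3 to 5 are there at a start; the rules pass over those that are not, and their reading is None.
At some moment in a run one of battery, cartridge, jar1, jar2, flask1, flask2 may be knocked a few centimetres aside while the robot is not near it.
It also fails if it takes over 210 s, if anything falls off the work surface, if the arm or the gripper's body presses on something with over 40 N, if the wrist force passes 120 N, or if a joint passes its speed limit or range.

ROBOT

A 7-joint arm with a two-finger parallel gripper is mounted at the origin on the work surface. World frame = base frame: x ahead of the robot, y to its left, z up, the work surface at z = 0. Lengths are in m, angles in rad, forces in N, time in s.
With the tool pointing down it reaches from about 0.4 to 0.9 m from the base axis. Payload 5.6 kg.
Tool frame: the origin (TCP) lies midway between the tips of the shut fingers; the grasp point (between the pads) lies 19 mm behind it; z points along the fingers, y is the line along which they close (so a half turn about z gives the same grasp; the last joint's range is limited). The gripper opens to 92 mm and grips with 3 to 60 N. Pads are 20 mm wide; open, the fingers measure 128 mm over their backs; the gripper's body (75 mm by 189 mm) begins 69 mm behind the grasp point.
Start: joints at [1.242, 0.468, -0.012, 1.603, 0.006, 1.071, -0.056], TCP at [0.183, -0.624, 0.215] pointing down, gripper open.
Joint ranges: [-2.53, 2.53], [-0.31, 2.02], [-1.57, 1.55], [0.28, 2.44], [-1.29, 4.43], [0.15, 1.84], [-2.92, 2.92]. Speed limits (rad/s): [2.57, 2.57, 3.14, 3.14, 3.14, 3.14, 3.14].

INTERFACE

Orientations are given as a 3x3 rotation matrix whose columns are the frame's x, y, z axes.
In Python, from station import env, effector, solver, viewer, workorder, search_frame, tip_of gives the robot as it stands. Calls block until the motion is done:
- env.reach(position, orientation): joint-space move of the TCP to a pose.
- env.movel(position, frame=None, rate=0.15): straight line of the TCP; frame=None keeps the orientation; rate is the mean speed in m/s.
- env.goto_joints(angles): joint-space move.
- effector.release() and effector.grasp(squeeze=None): open the fingers fully, or close them until they stop; squeeze is the grip in N (None keeps the last).
- env.pause(seconds).
- solver.inverse_kinematics(position, orientation): joint angles nearest the present ones, or None.
- env.sense(): the state.
- viewer.read_camera(name): name is "scene" or "side" or "wrist"; returns (picture, depth): 384x512x3 uint8, red, green, blue; 384x512 float32, m along the optical axis (not along the pixel's ray), 0 where there is no reading.
- viewer.camera_info(name): a dict with "intrinsics" (3x3 intrinsics, pixels), "dist_coeffs" ([k1, k2, p1, p2, k3] as OpenCV has them; the pictures are not rectified), "eye" and "rotation" of the camera in the world; the wrist camera has in their place "T_tool_cam" (4x4, takes a point from camera to tool coordinates, whose origin is the TCP and whose axes are the flange's). Camera axes: x right, y up, looking along -z (the intrinsics and any distortion apply to the point x, -y, -z); pixel columns grow to the right and rows downward; lengths in m; the calibration is good to about 2 mm. A picture is of the moment at which its call begins: read the wrist's pose just before it. camera_info takes no time and is no camera call.
A pose or a line that the arm cannot do raises env.PlanningError and nothing moves.
- workorder.finish_job(): hands the job in; it is judged then, once.
Trained networks look in the newest picture that a camera, given by its name, has taken for a name from the list of things; names that differ only in an ending like _2 or _b are one class to them, and where a whole thing is asked for, a point or a joint stands for the part that bears it (a point fixed in the world has none). Each returns a list of dicts, best first, with "score" (0 to 1); they miss things now and then, are a little off and sometimes report something else, mostly with a low value. They report only what shows in the picture. A call takes as long as a camera call. They do not tell look-alikes from the thing itself.
- search_frame(camera, name): "at" ([x, y, z] in m, in world coordinates, good to about 4 mm: the middle of the surface that is visible of it).
- tip_of(camera, name): "at" ([x, y, z] in m, in world coordinates, good to about 4 mm: a listed point, or the origin of a listed thing).
The state is a dict: "t": time; "joint_positions": joint angles; "joint_velocities": joint speeds; "tau": joint torques, N m; "ee_pos": TCP position; "tcp_rot": TCP orientation; "wrist_force": force on the tool from outside, world axes, zero at the start; "moment": the same for the moment, N m; "gripper_width": finger opening in m; "grasp_force": force on a finger pad.
Only numpy, scipy, OpenCV 4.12 (cv2) and the standard library are available. Lean on these libraries where they do the work, as an engineer would, in place of code of your own. Each camera call takes 0.05 s, during which the arm holds its last target. There are 200 camera calls.

## Working session

There is one attempt and no reset: what is moved stays moved. The work goes in short steps, each a Python script; the robot and the scene stay as the last script left them, time stands still between calls to the robot, and variables do not carry over. Pictures are saved under pics/ and viewed, at most 14 in all, crops included, and the job is handed in when it is done.

```bash
ls; mkdir -p pics
python3 - <<'E'
from station import env, effector, solver, viewer, workorder, search_frame, tip_of
import cv2,numpy as np
s=env.sense(); print(s['t'],s['ee_pos'],s['tcp_rot'].__repr__())
for c in ['scene','side']:
    p,d=viewer.read_camera(c); cv2.imwrite(f'pics/{c}0.png',cv2.resize(p[:,:,::-1],(800,600)))
    i=viewer.camera_info(c); print(c,i)
    for n in ['case_in','dock_mouth','lever_hinge','lever_post','battery','cartridge','jar1','flask1']:
        print(n,[(np.round(r['at'],3).tolist(),round(r['score'],2)) for r in tip_of(c,n)])
print(viewer.camera_info('wrist'))
E
```

```text
pics
0.0 [ 0.18297734 -0.62309475  0.21364927] array([[ 9.59468086e-01,  2.81816609e-01, -6.25206611e-04],
       [ 2.81817274e-01, -9.59466633e-01,  1.67458979e-03],
       [-1.27937665e-04, -1.78290948e-03, -9.99998402e-01]])
scene {'intrinsics': array([[413.81021948,   0.        , 252.4403987 ],
       [  0.        , 413.81021948, 189.50944313],
       [  0.        ,   0.        ,   1.        ]]), 'dist_coeffs': array([-0.13134487,  0.        ,  0.        ,  0.        ,  0.        ]), 'eye': array([1.22217765, 0.73307832, 1.16439074]), 'rotation': array([[-0.70299425, -0.5273201 ,  0.47721336],
       [ 0.71108695, -0.50943479,  0.48459422],
       [-0.01242718,  0.68000714,  0.73310016]])}
case_in [([0.552, -0.083, 0.012], 0.68), ([0.437, 0.119, 0.003], 0.34)]
dock_mouth [([0.532, -0.236, 0.078], 0.58), ([0.438, 0.263, 0.002], 0.53), ([0.551, 0.38, -0.001], 0.2)]
lever_hinge [([0.485, -0.28, 0.082], 0.61)]
lever_post [([0.46, -0.196, 0.133], 0.46)]
battery [([0.618, 0.138, -0.003], 0.79)]
cartridge [([0.435, 0.121, 0.002], 0.58)]
jar1 [([0.608, 0.271, 0.006], 0.78), ([0.429, 0.37
[... 1012 characters left out ...]
, 0.379, -0.0], 0.74), ([0.439, 0.264, -0.002], 0.7), ([0.553, -0.088, 0.013], 0.67)]
{'intrinsics': array([[292.67943927,   0.        , 254.09754208],
       [  0.        , 292.67943927, 194.47667155],
       [  0.        ,   0.        ,   1.        ]]), 'dist_coeffs': array([-0.02500817,  0.        ,  0.        ,  0.        ,  0.        ]), 'T_tool_cam': array([[-2.77115980e-04,  9.70364378e-01,  2.41646223e-01,
         6.75588811e-02],
       [ 9.99999862e-01,  3.76692417e-04, -3.65877686e-04,
        -1.04017104e-03],
       [-4.46060973e-04,  2.41646088e-01, -9.70364349e-01,
        -1.69636573e-01],
       [ 0.00000000e+00,  0.00000000e+00,  0.00000000e+00,
         1.00000000e+00]])}
```

View pics/scene0.png

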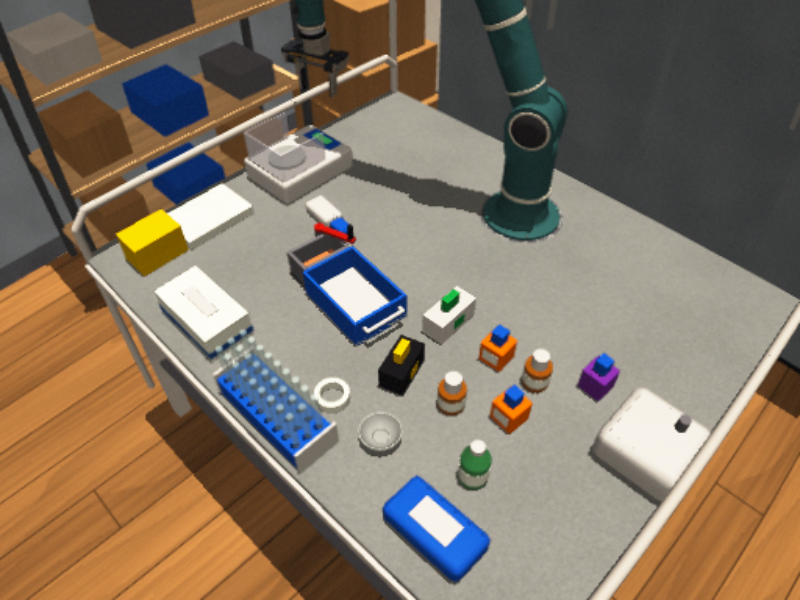

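View pics/side0.png

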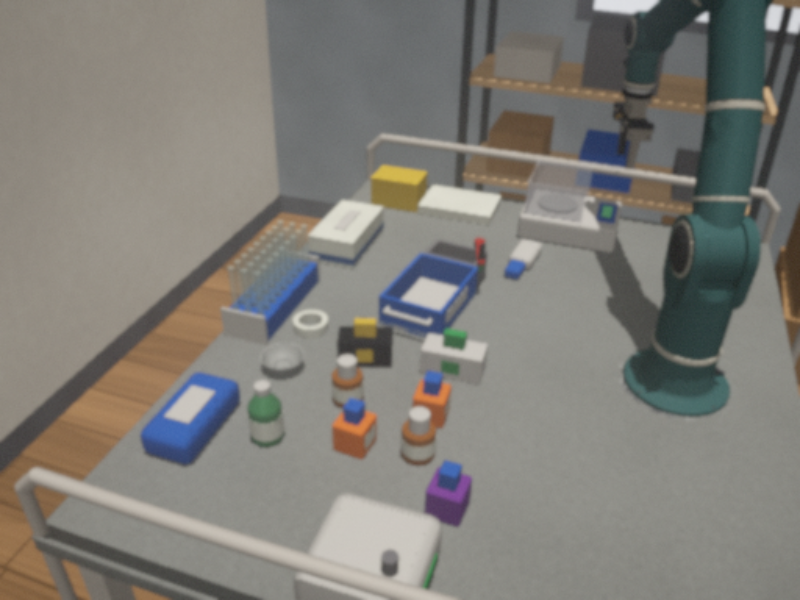

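All five things are there. In the 800x600 scene picture the battery is near (402,362), the cartridge (449,313), the jars (452,392) and (538,370), and the orange bottles (498,348) and (511,408). The purple look-alike is near (600,375). The lever lies across the dock at (335,233). The tip_of positions agree with this, and the case yaw is about -8°.

Next I'll write the helpers and measure the case with the wrist camera.

```bash
cat > h.py <<'E'
from station import env, effector, solver, viewer, workorder, search_frame, tip_of
import numpy as np, cv2, json
from scipy.optimize import least_squares
def R(a):  # tool down, closing axis (tool y) at world angle a
    y=np.array([np.cos(a),np.sin(a),0]); z=np.array([0,0,-1.]); return np.column_stack([np.cross(y,z),y,z])
def rot(a): return np.array([[np.cos(a),-np.sin(a)],[np.sin(a),np.cos(a)]])
def cloud():
    s=env.sense(); p,d=viewer.read_camera('wrist'); i=viewer.camera_info('wrist')
    v,u=np.nonzero(d>0); n=cv2.undistortPoints(np.stack([u,v],1).astype(float)[:,None],i['intrinsics'],i['dist_coeffs'])[:,0]
    D=d[v,u]; c=np.stack([n[:,0]*D,-n[:,1]*D,-D],1); T=i['T_tool_cam']
    w=(c@T[:3,:3].T+T[:3,3])@np.array(s['tcp_rot']).T+s['ee_pos']
    return p,w,p[v,u].astype(int)
def box(q,hx,hy):  # signed distance to rectangle
    a=np.abs(q)-[hx,hy]; return np.linalg.norm(np.maximum(a,0),axis=1)+np.minimum(a.max(1),0)
def fit(hi,lo,sdf,x0,lim=.012):
    def f(x):
        r=rot(x[2]); g=lambda P: sdf((P-x[:2])@r)
        return np.concatenate([np.clip(g(hi),0,lim),np.clip(-g(lo),0,lim)])*1000
    s=least_squares(f,x0,x_scale=[.001,.001,.02],diff_step=1e-5,loss='soft_l1'); return s.x,s.cost/(len(hi)+len(lo))
def ring(q,ho,hi): return np.maximum(box(q,*ho),-box(q,*hi))
def rim(q): return np.minimum(ring(q,(.074,.108),(.066,.1)),ring(q+[0,.15],(.067,.042),(.057,.032)))
def fitcase(w,x0):
    q=(w[:,:2]-x0[:2])@rot(x0[2]); m=(np.abs(q[:,0])<.09)&(q[:,1]>-.21)&(q[:,1]<.125); w=w[m]
    hi=w[(w[:,2]>.071)&(w[:,2]<.078)]; lo=w[w[:,2]<.06]; return fit(hi[:,:2],lo[:,:2],rim,x0),len(hi),len(lo)
def fitbox(w,x0,hx,hy,ztop=.062):
    w=w[np.linalg.norm(w[:,:2]-x0[:2],axis=1)<.085]
    hi=w[abs(w[:,2]-ztop)<.005]; lo=w[w[:,2]<ztop-.015]; return fit(hi[:,:2],lo[:,:2],lambda q:box(q,hx,hy),x0),len(hi),len(lo)
def say(*a):
    s=env.sense(); print(*a,'t%.1f'%s['t'],np.round(s['ee_pos'],4),'F',np.round(s['wrist_force'],1),'g%.4f'%s['gripper_width'],'gf%.1f'%s['grasp_force'])
E
python3 - <<'E'
from h import *
yaw=-np.radians(8); c=np.array([.553,-.084])
p0=c+rot(yaw)@[0,-.09]
env.reach([*p0,.30],R(yaw-np.pi/2)); say()
p,w,col=cloud(); cv2.imwrite('pics/w1.png',p[:,:,::-1])
np.savez('w1.npz',w=w,c=col)
print(fitcase(w,[*c,yaw]))
q=(w[:,:2]-c)@rot(yaw); m=(abs(q)<[.06,.09]).all(1); print('floor',np.percentile(w[m,2],[5,25,50,75,95]))
print(np.histogram(w[(w[:,2]>.06)&(w[:,2]<.14),2],bins=40,range=(.06,.14))[0])
for n in ['lever_hinge','lever_post','dock_mouth','case_in']: print(n,[(np.round(r['at'],4),r['score']) for r in tip_of('wrist',n)])
m=(w[:,2]>.078)&(w[:,2]<.14)&(np.linalg.norm(q-[-.04,-.205],axis=1)<.13)
a=w[m&(w[:,2]>.125)]; print('post',len(a),a.mean(0) if len(a) else 0)
E
```

```text
t3.0 [ 0.5401 -0.1743  0.2998] F [-0.1  0.4 -0.4] g0.0917 gf0.0
((array([ 0.55077122, -0.08388768, -0.12489806]), np.float64(0.015422874710539472)), 4723, 19524)
floor [0.01078983 0.31018584 0.40344897 0.41180227 0.42675102]
[2756  884  312  360  420  302 1649 3040  198   81   92  103  111  118
  375  778  117  348  112   30   23    7    7    4    7    6    6    7
    6    5    8    5    5    7   31   59    2    0    0    0]
lever_hinge [(array([ 0.483 , -0.2867,  0.0813]), 0.71), (array([ 0.4597, -0.1964,  0.1285]), 0.38)]
lever_post [(array([ 0.462 , -0.1941,  0.1272]), 0.56)]
dock_mouth [(array([ 0.5305, -0.2347,  0.0784]), 0.65)]
case_in [(array([ 0.5518, -0.0858,  0.0093]), 0.94)]
post 101 [ 0.46149671 -0.19121888  0.12994979]
```

View pics/w1.png

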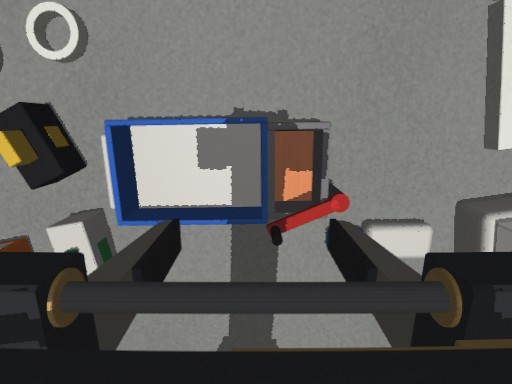

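The wrist view shows the case at (107-270, 118-222), the dock with copper seat at (295,165), and the lever from hinge (342,202) to post (277,235). The fit to the rims is tight. Now I'll open the lever.

```bash
cat >> h.py <<'E'
def swing(case,th0,th1,close_a,z=.103,n=6,post=None):
    hg=case[:2]+rot(case[2])@[-.04,-.205]; P=lambda t:hg+.095*np.array([np.cos(case[2]+np.pi/2+t),np.sin(case[2]+np.pi/2+t)])
    p=P(th0) if post is None else post
    env.reach([*p,.16],R(close_a)); env.movel([*p,z]); effector.grasp(12); say('pinched')
    for t in np.linspace(th0,th1,n+1)[1:]: env.movel([*P(t),z],rate=.1)
    say('swung'); effector.release(); env.movel([*P(th1),.17],rate=.2)
E
python3 - <<'E'
from h import *
case=np.array([.5508,-.0839,-.125]); post=np.array([.4615,-.1912])
hg=case[:2]+rot(case[2])@[-.04,-.205]; d=post-hg; th0=np.arctan2(d[1],d[0])-np.pi/2-case[2]; print(hg,np.linalg.norm(d),th0)
swing(case,th0,1.5,case[2]+.95-np.pi,post=post); say()
# look at battery: view from TCP offset so that battery is ahead
b=np.array([.618,.137]); 
env.reach([b[0]-.03,b[1],.27],R(-np.pi/2)); p,w,col=cloud(); cv2.imwrite('pics/w2.png',p[:,:,::-1]); np.savez('w2.npz',w=w,c=col); say()
print([(np.round(r['at'],4),r['score']) for r in tip_of('wrist','battery')])
for y0 in (0,.5,1,1.5,2,2.5): print(fitbox(w,[*b,y0],.055,.03))
print([(np.round(r['at'],4),r['score']) for r in tip_of('scene','lever_post')])
E
```

```text
[ 0.48555377 -0.28231353] 0.094235130332797 0.383109068451575
pinched t5.6 [ 0.4615 -0.1914  0.103 ] F [0.2 0.2 0.3] g0.0135 gf12.0
swung t7.6 [ 0.3927 -0.2643  0.1031] F [ 0.4 -0.8 -1. ] g0.0135 gf12.0
t9.3 [ 0.3923 -0.2639  0.1701] F [-1.4  0.3  0.3] g0.0920 gf0.0
t11.0 [0.5881 0.1349 0.2696] F [-1.  -0.6 -0.4] g0.0917 gf0.0
[(array([ 0.6214,  0.1371, -0.004 ]), 0.88), (array([0.444 , 0.2618, 0.0014]), 0.31)]
((array([0.61986592, 0.13997192, 0.31059295]), np.float64(7.83804321796434e-07)), 3310, 6310)
((array([0.61986592, 0.13997192, 0.31059286]), np.float64(7.838043221851044e-07)), 3310, 6310)
((array([0.61986592, 0.13997192, 0.31059294]), np.float64(7.838043217572877e-07)), 3310, 6310)
((array([0.61986592, 0.13997192, 0.31059287]), np.float64(7.838043223948004e-07)), 3310, 6310)
((array([0.61986589, 0.13997197, 3.45218467]), np.float64(7.838055004575759e-07)), 3310, 6310)
((array([0.61986592, 0.13997196, 3.45218523]), np.float64(7.838046333068957e-07)), 3310, 6310)
[(array([ 0.4601, -0.1963,  0.1328]), 0.46)]
```

View pics/w2.png

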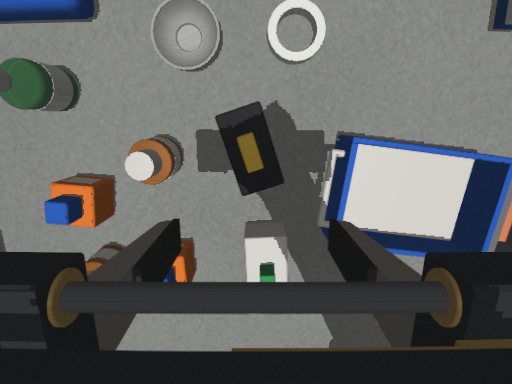

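The picture shows the battery at (250,150) with nothing close to it, and the fit is clean. Next I'll re-measure the dock with the lever out of the way. Then I'll measure the battery, do one grasp-release-remeasure to find the camera-to-gripper bias, and pick it.

```bash
cat >> h.py <<'E'
def look(x,y,yaw,z,off=.035):  # tool x along yaw, target 'off' ahead of TCP
    d=np.array([x,y])-off*np.array([np.cos(yaw),np.sin(yaw)]); env.reach([*d,z],R(yaw-np.pi/2)); return cloud()
E
python3 - <<'E'
from h import *
case=np.array([.5508,-.0839,-.125])
dm=case[:2]+rot(case[2])@[0,-.15]
p,w,c=look(*dm,case[2],.335); np.savez('w3.npz',w=w); cv2.imwrite('pics/w3.png',p[:,:,::-1])
(x,cost),n,m=fitcase(w,case); print('case',x,cost,n,m)
def dfit(w,x0):
    q=(w[:,:2]-x0[:2])@rot(x0[2]); k=(abs(q)<[.075,.041]).all(1); w=w[k]; hi=w[abs(w[:,2]-.075)<.004]; lo=w[w[:,2]<.06]
    return fit(hi[:,:2],lo[:,:2],lambda q:-box(q,.057,.032),x0),len(hi),len(lo)
print('dock',dfit(w,[*dm,case[2]]),'case pred',x[:2]+rot(x[2])@[0,-.15])
b=np.array([.6199,.14,.3106])
p,w,c=look(*b,.322); f1=fitbox(w,b,.055,.03); print('bat',f1); b=f1[0][0]
env.movel([b[0],b[1],.15],R(b[2]-np.pi/2)); env.movel([b[0],b[1],.068]); effector.grasp(30); say('grip')
s=env.sense(); effector.release(); env.movel([b[0],b[1],.15],rate=.25)
p,w,c=look(*b,.322); f2=fitbox(w,b,.055,.03); print('bat2',f2)
r=rot(b[2]); print('bias tool-frame (along,across)',(f2[0][0][:2]-s['ee_pos'][:2])@r)
E
```

```text
case [ 0.55107013 -0.08411516 -0.12497967] 0.009942831329520736 4678 17103
dock ((array([ 0.53212742, -0.23357699, -0.12591323]), np.float64(0.10699553782291964)), 1788, 3327) case pred [ 0.53237195 -0.2329452 ]
bat ((array([0.6199, 0.14  , 0.3106]), np.float64(0.0)), 2609, 5226)
grip t17.1 [0.6199 0.1398 0.0679] F [-0.3 -0.1 -0.1] g0.0195 gf30.0
bat2 ((array([0.62074158, 0.14034825, 0.31113663]), np.float64(3.697790043374671e-07)), 2670, 5259)
bias tool-frame (along,across) [0.0009663  0.00024782]
```

```bash
sed -i 's/np.clip(g(hi),0,lim),np.clip(-g(lo),0,lim)/np.clip(g(hi)+mg,0,lim),np.clip(mg-g(lo),0,lim)/; s/def fit(hi,lo,sdf,x0,lim=.012)/def fit(hi,lo,sdf,x0,lim=.012,mg=.002)/' h.py
python3 - <<'E'
from h import *
w=np.load('w3.npz')['w']; case=np.array([.5511,-.0841,-.125]); 
f=fitcase(w,case); x=f[0][0]; print(f, 'dock',x[:2]+rot(x[2])@[0,-.15])
x0=[.5322,-.2333,-.125]
q=(w[:,:2]-x0[:2])@rot(x0[2]); k=(abs(q)<[.08,.041]).all(1); v=w[k]; hi=v[abs(v[:,2]-.075)<.004]; lo=v[v[:,2]<.06]
print('dock',fit(hi[:,:2],lo[:,:2],lambda q:ring(q,(.067,.042),(.057,.032)),x0))
p,w,c=cloud(); b=np.array([.6203,.1402,.3109]); f=fitbox(w,b,.055,.03); b=f[0][0]; print(f)
s=env.sense(); print((b[:2]-[.6199,.1398])@rot(b[2]))
E
```

```text
((array([ 0.55064441, -0.08303053, -0.12367639]), np.float64(0.21420615834286388)), 4678, 17128) dock [ 0.53214021 -0.2318848 ]
dock (array([ 0.53168013, -0.23346107, -0.12578238]), np.float64(0.22850434527270683))
((array([0.62035283, 0.14007183, 0.30828241]), np.float64(0.016339889968018464)), 2662, 5282)
[0.00051396 0.00012161]
```

```bash
cat > ins.py <<'E'
from h import *
b=np.array([.6202,.1401,.3095]); d=np.array([.5320,-.2332]); yaw=-.125
env.movel([b[0],b[1],.12],R(b[2]-np.pi/2)); env.movel([b[0],b[1],.068]); effector.grasp(50); say('grip')
env.movel([b[0],b[1],.26],rate=.2); say('lift')
env.reach([*d,.26],R(yaw-np.pi/2)); env.movel([*d,.150],rate=.15); env.pause(.3); say('above')
f0=env.sense()['wrist_force'][2]; c=d.copy(); z=.150
offs=[(0,0)]+[(r*np.cos(t),r*np.sin(t)) for r in (.001,.002,.003) for t in np.arange(8)*np.pi/4]
k=0
while z>.094:
    env.movel([*c,z-.003],rate=.05); s=env.sense(); F=s['wrist_force']
    if F[2]-f0>6 and z>.098:
        say('contact k%d'%k); env.movel([*c,.147],rate=.05); k+=1; z=.147
        if k>=len(offs): break
        c=d+rot(yaw)@np.array(offs[k])
    else: z-=.003
say('end k%d z%.3f'%(k,z)); print(env.sense()['moment'])
E
python3 ins.py
```

```text
grip t22.6 [0.6202 0.14   0.0679] F [-0.2  0.1 -0.4] g0.0200 gf50.0
lift t23.8 [0.6193 0.1396 0.2584] F [-0.3  0.9 -4.3] g0.0193 gf50.0
above t26.4 [ 0.5323 -0.2334  0.1507] F [ 0.   0.5 -4.1] g0.0196 gf50.0
end k0 z0.093 t31.1 [ 0.5318 -0.2331  0.0927] F [ 0.  -0.1 -4.3] g0.0197 gf50.0
[0.03701459 0.00299899 0.05214883]
```

It slid in cleanly on the first try. Now I'll press it home and check.

Run:
```python
from h import *
d=np.array([.5318,-.2331]); yaw=-.125
for z in (.089,.086,.0835,.082):
    env.movel([*d,z],rate=.04); env.pause(.15); say('press')
    if env.sense()['wrist_force'][2]>30: break
effector.release(); env.movel([*d,.16],rate=.2)
p,w,c=look(*d,yaw,.335); cv2.imwrite('pics/w4.png',p[:,:,::-1]); np.savez('w4.npz',w=w)
q=(w[:,:2]-d)@rot(yaw); 
for x0,x1 in ((-.05,-.028),(.028,.05)):
    m=(q[:,0]>x0)&(q[:,0]<x1)&(abs(q[:,1])<.022); print('body top z',np.percentile(w[m,2],[10,50,90]))
m=(abs(q)<[.015,.006]).all(1); print('fin top',np.median(w[m,2]))
m=(abs(w[:,2]-.075)<.004)&(abs(q[:,1]-.046)<.003)&(abs(q[:,0])<.06); print('rim',np.median(w[m,2]),m.sum())
```

```text
press t31.5 [ 0.5322 -0.2333  0.0892] F [ 1.7 -1.1 -1.8] g0.0197 gf50.0
press t31.9 [ 0.5323 -0.2333  0.0863] F [ 1.1 -1.1  1.1] g0.0195 gf50.0
press t32.3 [ 0.5323 -0.2333  0.0839] F [ 1.1 -0.9  5.1] g0.0192 gf50.0
press t32.7 [ 0.5324 -0.2333  0.0838] F [-3.  -0.4 14.9] g0.0199 gf50.0
body top z [0.07657061 0.07754425 0.07857859]
body top z [0.0764737  0.07747694 0.07853363]
fin top 0.4543170570754448
rim 0.0744590314131269 350
```

The body top is 3.0 mm above the rim, so the battery is home. Now the lever goes shut.

Run:
```python
from h import *
case=np.array([.5509,-.0838,-.125]); case[:2]=np.array([.5320,-.2332])+rot(case[2])@[0,.15]; print(case)
swing(case,1.5,-.01,case[2]+.95-np.pi); 
# verify + look at the compartment
p,w,c=look(*(case[:2]+rot(case[2])@[-.02,-.10]),case[2],.335,off=.06); cv2.imwrite('pics/w5.png',p[:,:,::-1]); np.savez('w5.npz',w=w); say()
hg=case[:2]+rot(case[2])@[-.04,-.205]; q=(w[:,:2]-hg)@rot(case[2])
m=(w[:,2]>.126)&(w[:,2]<.134)&(np.linalg.norm(q,axis=1)<.12)&(np.linalg.norm(q,axis=1)>.07); po=q[m].mean(0); print(m.sum(),'post',po,'angle',np.arctan2(-po[0],po[1]))
print([(np.round(r['at'],4),r['score']) for r in tip_of('wrist','lever_post')])
f=fitcase(w[(w[:,2]<.079)],case); print(f)
```

```text
[ 0.55070121 -0.08437035 -0.125     ]
pinched t37.7 [ 0.3924 -0.2643  0.103 ] F [ 0.3 -0.6  0.2] g0.0138 gf12.0
swung t40.1 [ 0.4982 -0.1893  0.103 ] F [-1.1 -0.9 -2.2] g0.0140 gf12.0
t42.5 [ 0.4579 -0.1739  0.3327] F [-0.2 -0.2 -0.5] g0.0917 gf0.0
93 post [0.0004864 0.0948589] angle -0.005127540773127416
[(array([0.4432, 0.2632, 0.0011]), 0.68), (array([ 0.496 , -0.1906,  0.1294]), 0.59)]
((array([ 0.55165578, -0.08283442, -0.13140566]), np.float64(0.8933354645367079)), 6515, 14600)
```

View pics/w5.png

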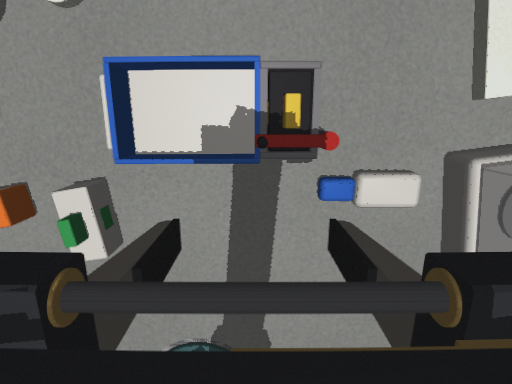

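The lever is shut across the battery: bar at (290,141), post at (262,142), angle ≈ 0. Now for packing, starting with the cartridge in the row nearest the dock. Then the bottles go in the far row and the jars in the middle with a diagonal grip.

```bash
cat >> h.py <<'E'
CASE=np.array([.5507,-.0844,-.125])
SHAPE={'cartridge':(lambda q:box(q,.062,.03),np.pi),'flask1':(lambda q:box(q,.03,.03),np.pi/2),'jar1':(lambda q:np.linalg.norm(q,axis=1)-.03,None)}
def measure(kind,xy,save=None):
    sdf,per=SHAPE[kind]; p,w,c=look(*xy,CASE[2],.33)
    if save: cv2.imwrite(save,p[:,:,::-1])
    w=w[np.linalg.norm(w[:,:2]-xy,axis=1)<.085]; hi=w[abs(w[:,2]-.062)<.005]; lo=w[w[:,2]<.045]
    r=[fit(hi[:,:2],lo[:,:2],sdf,[*xy,y]) for y in (np.arange(6)*np.pi/6 if per else [0])]; x,cost=min(r,key=lambda a:a[1])
    if per: x[2]=CASE[2]+(x[2]-CASE[2]+per/2)%per-per/2
    print(kind,np.round(x,4),'cost %.3f'%cost,len(hi),len(lo)); return x,cost,len(hi)
def pick_place(kind,x,slot,diag=None):
    ap=(CASE[2] if kind=='jar1' else x[2])-np.pi/2; al=CASE[2]-np.pi/2
    if diag is not None: ap+=diag; al+=diag
    env.reach([x[0],x[1],.14],R(ap)); env.movel([x[0],x[1],.068],rate=.1); effector.grasp(30); say('grip')
    env.movel([x[0],x[1],.26],rate=.25); say('lift')
    if env.sense()['gripper_width']<.012: raise SystemExit('lost')
    t=CASE[:2]+rot(CASE[2])@np.array(slot)
    env.reach([*t,.26],R(al)); env.movel([*t,.105],rate=.15); f0=env.sense()['wrist_force'][2]
    for z in np.arange(.100,.0799,-.004):
        env.movel([*t,z],rate=.06); F=env.sense()['wrist_force'][2]
        if F-f0>8: say('contact'); break
    say('down')
    if env.sense()['ee_pos'][2]>.085: raise SystemExit('blocked, still held')
    effector.release(); env.movel([*t,.2],rate=.25)
E
python3 - <<'E'
from h import *
x,c,n=measure('cartridge',np.array([.436,.12]),'pics/w6.png')
if c<.2 and n>1000: pick_place('cartridge',x,(0,-.066))
E
```

```text
cartridge [0.399  0.1187 0.0298] cost 0.018 2371 5575
grip t46.5 [0.399  0.1186 0.0679] F [-0.6 -0.2 -0.4] g0.0198 gf30.0
lift t47.4 [0.398  0.1181 0.2587] F [-0.2 -0.3 -2.9] g0.0196 gf30.0
down t51.3 [ 0.5427 -0.1499  0.08  ] F [ 0.8  0.3 -1.4] g0.0200 gf30.0
```

Run:
```python
from h import *
p,w,c=look(*(CASE[:2]+rot(CASE[2])@[0,-.03]),CASE[2],.335,off=.05); cv2.imwrite('pics/w7.png',p[:,:,::-1])
q=(w[:,:2]-CASE[:2])@rot(CASE[2])
hi=w[(abs(w[:,2]-.074)<.006)&(abs(q[:,0])<.064)&(q[:,1]>-.098)&(q[:,1]<0)]; lo=w[(w[:,2]<.06)&(abs(q[:,0])<.066)&(q[:,1]>-.1)&(q[:,1]<.09)]
print(len(hi),np.percentile(hi[:,2],[5,50,95])); qq=(hi[:,:2]-CASE[:2])@rot(CASE[2]); print(qq.min(0),qq.max(0),np.percentile(qq,[2,98],axis=0))
for xy in ([.438,.263],[.548,.38]):
    x,c,n=measure('flask1',np.array(xy),'pics/w8.png')
    if c<.2 and n>600: pick_place('flask1',x,(-.032 if xy[0]<.5 else .032,.065))
    else: break
```

```text
3081 [0.07160879 0.07342226 0.07480711]
[-0.06189972 -0.09585989] [ 0.06177956 -0.03598231] [[-0.0596531  -0.09398546]
 [ 0.06019081 -0.03612118]]
flask1 [0.4409 0.2635 0.048 ] cost 0.230 1282 6426
```

View pics/w7.png

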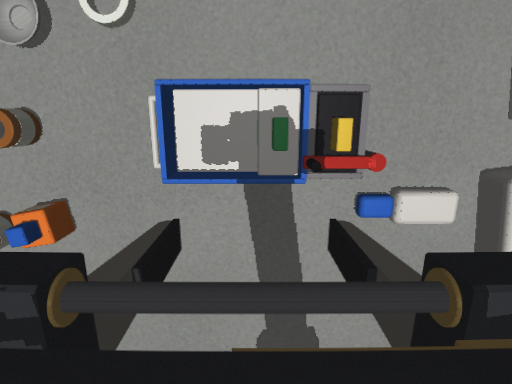

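The cartridge at (280,132) sits flat in the row nearest the dock. The bottle fit was disturbed by a neighbouring jar inside the crop, so I'll tighten the crop.

```bash
sed -i "s/w=w\[np.linalg.norm(w\[:,:2\]-xy,axis=1)<.085\]; hi=w\[abs(w\[:,2\]-.062)<.005\]; lo=w\[w\[:,2\]<.045\]/w=w[np.linalg.norm(w[:,:2]-xy,axis=1)<(.085 if kind=='cartridge' else .062)]; hi=w[abs(w[:,2]-.062)<.005]; lo=w[w[:,2]<.045]/" h.py
python3 - <<'E'
from h import *
for xy in ([.4409,.2635],[.548,.38]):
    x,c,n=measure('flask1',np.array(xy),'pics/w9.png')
    if c<.12 and n>600: pick_place('flask1',x,(-.032 if xy[0]<.5 else .032,.065))
    else: break
E
```

```text
flask1 [0.4408 0.2634 0.0433] cost 0.026 1131 2659
grip t58.1 [0.4408 0.2634 0.068 ] F [ 0.3 -0.7 -0.1] g0.0297 gf30.0
lift t59.1 [0.4402 0.2625 0.2586] F [ 0.4 -0.9 -2.5] g0.0297 gf30.0
down t62.9 [ 0.5272 -0.0159  0.08  ] F [ 0.6  0.4 -1.6] g0.0297 gf30.0
flask1 [ 0.5459  0.3822 -0.0921] cost 0.027 1128 2674
grip t68.7 [0.5459 0.3822 0.068 ] F [-0.   0.2 -0.2] g0.0299 gf30.0
lift t69.7 [0.5454 0.3813 0.2582] F [-0.1  1.3 -2.3] g0.0297 gf30.0
down t73.8 [ 0.5907 -0.0239  0.08  ] F [-0.6  0.1 -1.1] g0.0301 gf30.0
```

Run:
```python
from h import *
for xy,slot,dg in (([.605,.272],(-.032,0),-np.pi/4),([.43,.366],(.032,0),np.pi/4)):
    x,c,n=measure('jar1',np.array(xy),'pics/w10.png')
    if c<.12 and n>500: pick_place('jar1',x,slot,dg)
    else: break
p,w,c=look(*(CASE[:2]+rot(CASE[2])@[0,-.03]),CASE[2],.36,off=.05); cv2.imwrite('pics/w11.png',p[:,:,::-1]); np.savez('w11.npz',w=w); say()
```

```text
jar1 [   0.6046    0.2716 -119.3997] cost 0.018 725 3013
grip t79.7 [0.6047 0.2717 0.068 ] F [0.4 0.1 0.1] g0.0358 gf30.0
lift t80.6 [0.6036 0.2712 0.2582] F [-0.5 -0.2 -2.5] g0.0354 gf30.0
down t84.7 [ 0.5191 -0.0804  0.0799] F [ 0.2 -0.2 -2.6] g0.0353 gf30.0
jar1 [  0.4337   0.3664 158.109 ] cost 0.016 736 3005
grip t90.6 [0.4337 0.3664 0.068 ] F [-0.5  0.3  0.2] g0.0357 gf30.0
lift t91.5 [0.4328 0.3657 0.2584] F [-0.3 -0.2 -2.8] g0.0356 gf30.0
down t96.0 [ 0.5826 -0.0885  0.08  ] F [ 1.  -0.5 -1.5] g0.0356 gf30.0
t98.4 [ 0.4971 -0.1071  0.358 ] F [0.1 0.2 0.5] g0.0918 gf0.0
```

View pics/w11.png

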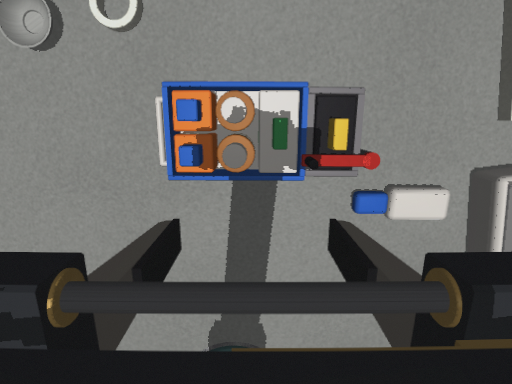

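All five things stand in the compartment: bottles at (190,110) and (190,153), jars at (235,110) and (236,153), cartridge at (280,132). The lever is across the battery. Before handing in I'll check heights and take one scene picture.

Run:
```python
from h import *
w=np.load('w11.npz')['w']; q=(w[:,:2]-CASE[:2])@rot(CASE[2])
for n,s,hc in (('cart',(0,-.066),.008),('fl',(-.032,.065),.011),('fl',(.032,.065),.011),('jar',(-.032,0),.012),('jar',(.032,0),.012)):
    r=q-s; m=(abs(r)<hc).all(1)&(w[:,2]<.15); b=(abs(r)<.03).all(1)&(abs(w[:,2]-.074)<.008)
    print(n,'cap %.4f'%np.median(w[m,2]),np.round(np.percentile(w[m,2],[5,95]),4),'body',np.round(np.percentile(w[b,2],[5,50,95]),4),b.sum())
r=q-[.035,-.15]; m=(abs(r)<[.012,.02]).all(1)&(w[:,2]<.15); print('battery',np.median(w[m,2]))
m=(w[:,2]>.126)&(w[:,2]<.134)&(np.linalg.norm(q-[-.04,-.11],axis=1)<.03); print('post',q[m].mean(0))
env.reach([.45,-.45,.35],R(-2.2)); p,d=viewer.read_camera('scene'); cv2.imwrite('pics/scene_end.png',cv2.resize(p[:,:,::-1],(800,600)))
```

```text
cart cap 0.1075 [0.1065 0.1087] body [0.0719 0.0735 0.0749] 1074
fl cap 0.1075 [0.1059 0.1088] body [0.0702 0.0731 0.0748] 980
fl cap 0.1074 [0.1061 0.1086] body [0.0711 0.0732 0.0748] 1091
jar cap 0.1076 [0.1063 0.109 ] body [0.0714 0.0733 0.075 ] 653
jar cap 0.1074 [0.1061 0.1089] body [0.0717 0.0733 0.0747] 736
battery 0.07746942766988701
post [-0.03932032 -0.10972411]
```

View pics/scene_end.png

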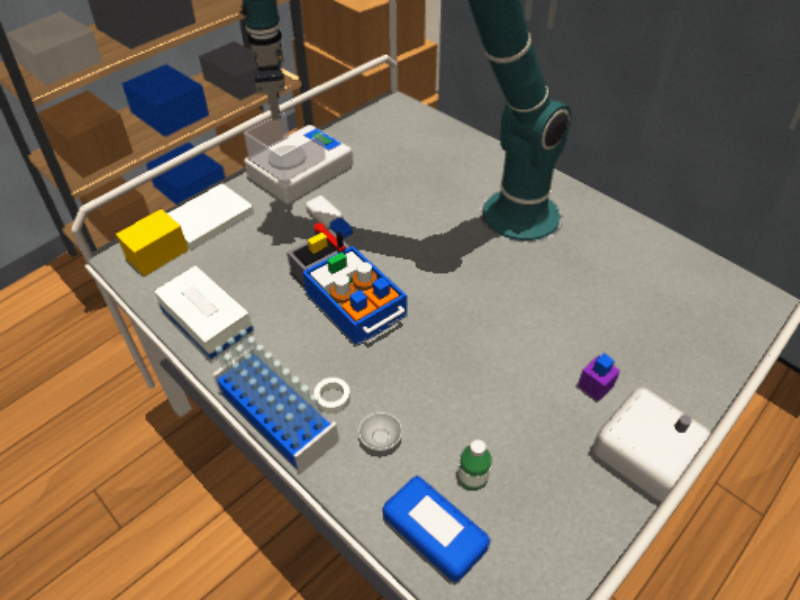

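The case at (350,290) is packed with everything level. The tape (332,394), bowl (380,433), green bottle (475,465), scanner (325,212) and purple bottle (600,375) are where they started. I'm handing in.

```bash
python3 -c "
from station import workorder
print(workorder.finish_job())"
```

```text
the job is handed in; nothing more can be done
None
```

The job is handed in at about 100 s of the 210 s allowed: the battery is pressed fully home with the lever shut across it, the cartridge, both jars and both bottles stand upright in the case, and the bystanders are where they started.

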